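# Count six grinding balls with a tilting pocket board

## Task

Count six grinding balls into the tub with the counting board: tip the board away from its channel so that balls run out and drop into the pockets, then tip it back so that the spare ones run home into the channel, and rock it again if a pocket is still empty. Only once all six pockets are full and the three spare balls are back in the channel, draw the shutter under the pockets fully out by its knob, without tipping the board away again, so that the six fall into the tub, and leave the spares in the channel. Do not shift the jar, the tally counter or the tub's lid that lie about.

Things in the scene. Friction and masses are not known exactly. Their poses are not given: they have to be found in the camera images.
- handle (a point): centre of the counting board's steel handle bar: round, 10 mm thick, about 55 mm free between its two arms, lying along the board's y, 40 mm clear of the end wall at the channel end, free below. It swings with the board about a level axle parallel to it, 112 mm further along the board's x and 8 mm lower (axle 122 mm above the bench)
- deck (a point): middle of the pocket field, on the deck of the white counting board: an open tray 140 x 72 mm, walls 16 mm above the deck, rocking in a fixed stand. Axes: x along the board away from the channel, z up out of the deck. The axle is at x -20, z -6 mm from here; the channel at x -82 (end wall) to -30 mm, its floor falling 9 degrees from deck to end wall; pockets at x -18 and +18
- pocket0 (a point): middle of a ball seated in pocket 0: row 1 of 2 (next to the channel), right of 3 seen from the channel end. Round bore 16.5 mm wide, 14.5 mm deep, closed below by the shutter; a seated ball stands 0.5 mm proud of the deck
- pocket1 (a point): middle of a ball seated in pocket 1: row 1 of 2 (next to the channel), middle of 3 seen from the channel end. Round bore 16.5 mm wide, 14.5 mm deep, closed below by the shutter; a seated ball stands 0.5 mm proud of the deck
- pocket2 (a point): middle of a ball seated in pocket 2: row 1 of 2 (next to the channel), left of 3 seen from the channel end. Round bore 16.5 mm wide, 14.5 mm deep, closed below by the shutter; a seated ball stands 0.5 mm proud of the deck
- pocket3 (a point): middle of a ball seated in pocket 3: row 2 of 2 (far from the channel), right of 3 seen from the channel end. Round bore 16.5 mm wide, 14.5 mm deep, closed below by the shutter; a seated ball stands 0.5 mm proud of the deck
- pocket4 (a point): middle of a ball seated in pocket 4: row 2 of 2 (far from the channel), middle of 3 seen from the channel end. Round bore 16.5 mm wide, 14.5 mm deep, closed below by the shutter; a seated ball stands 0.5 mm proud of the deck
- pocket5 (a point): middle of a ball seated in pocket 5: row 2 of 2 (far from the channel), left of 3 seen from the channel end. Round bore 16.5 mm wide, 14.5 mm deep, closed below by the shutter; a seated ball stands 0.5 mm proud of the deck
- ball0_center (a point): centre of a polished steel grinding ball, 15 mm in diameter, 14 g; nine are alike, all in the channel at the start; they roll freely (from about 2 degrees of slope)
- ball1_center (a point): centre of a polished steel grinding ball, 15 mm in diameter, 14 g; nine are alike, all in the channel at the start; they roll freely (from about 2 degrees of slope)
- ball2_center (a point): centre of a polished steel grinding ball, 15 mm in diameter, 14 g; nine are alike, all in the channel at the start; they roll freely (from about 2 degrees of slope)
- ball3_center (a point): centre of a polished steel grinding ball, 15 mm in diameter, 14 g; nine are alike, all in the channel at the start; they roll freely (from about 2 degrees of slope)
- ball4_center (a point): centre of a polished steel grinding ball, 15 mm in diameter, 14 g; nine are alike, all in the channel at the start; they roll freely (from about 2 degrees of slope)
- ball5_center (a point): centre of a polished steel grinding ball, 15 mm in diameter, 14 g; nine are alike, all in the channel at the start; they roll freely (from about 2 degrees of slope)
- ball6_center (a point): centre of a polished steel grinding ball, 15 mm in diameter, 14 g; nine are alike, all in the channel at the start; they roll freely (from about 2 degrees of slope)
- ball7_center (a point): centre of a polished steel grinding ball, 15 mm in diameter, 14 g; nine are alike, all in the channel at the start; they roll freely (from about 2 degrees of slope)
- ball8_center (a point): centre of a polished steel grinding ball, 15 mm in diameter, 14 g; nine are alike, all in the channel at the start; they roll freely (from about 2 degrees of slope)
- board (a joint): tilt of the board in rad: 0 level, positive = tipped away (pocket end down, handle up), negative = tipped back (channel and handle down); stops at -0.42 and 0.45. Friction axle (0.35 N m, about 3 N at the handle): it stays where it is left. Balls leave the channel only beyond about 0.2; 0.35 to 0.4 either way, at an easy speed and held for a second, clears the deck
- shutter (a joint): travel of the shutter in m: 0 shut (under the pockets), 0.018 drawn fully out to its stop (pockets open below); it slides along the board's +x, out of the pocket end, against about 1.5 N, and stays where it is left
- knob (a point): middle of the shutter's black upright knob, at the pocket end of the board beyond the end wall (18 mm clear of it): round, 14 mm thick, 31 mm tall, top 16 mm above this point; it is taken from above and drawn away from the board along the board's +x. It moves with board and shutter
- tub_floor (a point): middle of the inner floor of the white plastic tub (100 x 150 mm, 55 mm high, open), which stands on the stand's base under the pockets, its long side (its own y) along the board; loose, 60 g
- lid_mid (a point): a bystander: the tub's loose white lid, 102 x 153 x 8 mm, lying on the bench; this is its centre
- jar_mid (a point): a bystander: a white specimen jar with a screw cap, 51 mm wide, 65 mm tall; this is its centre
- tally_mid (a point): a bystander: a grey hand tally counter, 58 x 60 x 36 mm; this is its centre
There are look-alikes about, which are no part of the job. Of the things that look like the part that bears tub_floor, the largest one is meant.

How it is judged:
By the outcome, as a careful person would: the job done as asked, in the order asked, and still so for the second after the job is handed in, with the robot touching nothing.
It also fails if it takes over 72 s, if anything falls off the work surface, if the arm or the gripper's body presses on something with over 40 N, if the wrist force passes 120 N, or if a joint passes its speed limit or range.

## Robot

A 6-joint arm with a two-finger parallel gripper is mounted at the origin on the work surface; the furniture and walls round the work are solid. World frame = base frame: x ahead of the robot, y to its left, z up, the work surface at z = 0. Lengths are in m, angles in rad, forces in N, time in s.
With the tool pointing down it reaches from about 0.3 to 0.775 m from the base axis. Payload 14.6 kg.
Tool frame: the origin (TCP) lies midway between the tips of the shut fingers; the grasp point (between the pads) lies 19 mm behind it (ctrl.grip_depth is the z of the grasp point in the tool frame, in m); z points along the fingers, y is the line along which they close (so a half turn about z gives the same grasp; the last joint's range is limited). The gripper opens to 94 mm and grips with 3 to 60 N. Pads are 16 mm wide; open, the fingers measure 119 mm over their backs; the gripper's body (75 mm by 177 mm) begins 78 mm behind the grasp point.
Start: joints at [1.168, 0.3, 1.521, -0, 1.321, -0.067], TCP at [0.181, 0.519, 0.205] pointing down, gripper open.
Joint ranges: [-3.03, 3.03], [-0.79, 2.21], [0.23, 2.52], [-1.04, 4.18], [0, 3.07], [-2.55, 2.55]. Speed limits (rad/s): [2.22, 2.22, 2.57, 3.14, 3.14, 3.14].

## Interface

Orientations are given as [roll, pitch, yaw] about the fixed x, y, z axes, in that order (R = Rz(yaw) Ry(pitch) Rx(roll)).
In Python, from station import ctrl gives the robot as it stands. The module is installed in compiled form; this text tells all that it offers.
- The arm moves only by the tool carry_out, never from a script. Its argument "commands" is a list of rows, each a list of 3 entries, a list of its own where there are three numbers: the closure, from 0 (fully open) to 1 (shut), then the shift along the tool's x, y, z in mm, then the turn, a rotation vector about the tool's x, y, z in rad. In form: [[gripper, [tx, ty, tz], [wx, wy, wz]], ...]. A call has 1 to 10 rows; each row shifts and turns the commanded pose from where the row before left it, along the tool's axes as they then stand; what a row does not reach is not made up. A row lasts 1/8 s, in which the tool goes at most 62.5 mm and 10.7 degrees, less where a joint would pass 70% of its speed; a pose out of reach is approached as far as the arm can. A call with a gripper value outside its range is refused whole. The fingers move at their own pace and stop on an object; "squeeze" is the grip in N (left out, the last holds). Time passes only in rows, so rows that do not move let the fingers close. It gives the time, the measured TCP pose, the force, the opening and the grip force at its end, in the units of the state.
- ctrl.get_obs(): the state, without advancing time (a new reading comes with each control period).
- ctrl.camera(name): name is "scene" or "top"; returns a dict with "img" (384x512x3 uint8, blue, green, red), "camera_matrix" (3x3 intrinsics, pixels), "rvec" (rotation vector, rad) and "tvec" (3), from world to camera coordinates, as OpenCV has them. Camera axes: x right, y down, z forward; pixel columns grow to the right and rows downward; lengths in m; the calibration is good to about 2 mm. A picture is of the moment at which its call begins. There is no depth.
- ctrl.hand_in(): hands the job in; it is judged then, once.
Trained networks look in the newest picture that a camera, given by its name, has taken for a name from the list of things; names that differ only in an ending like _2 or _b are one class to them, and where a whole thing is asked for, a point or a joint stands for the part that bears it (a point fixed in the world has none). Each returns a list of dicts, best first, with "score" (0 to 1); they miss things now and then, are a little off and sometimes report something else, mostly with a low value. They report only what shows in the picture. A call takes as long as a camera call. They do not tell look-alikes from the thing itself.
- ctrl.outline_of(thing, camera): "region" (384x512 bool, what is visible of it).
- ctrl.place_of(thing, camera): "at" ([x, y, z] in m, in world coordinates, good to about 4 mm: a listed point, or the origin of a listed thing).
The state is a dict: "time_s": time; "qpos": joint angles; "joint_vel": joint speeds; "tau": joint torques, N m; "ee_pos": TCP position; "eef_rot": TCP orientation; "force": force on the tool from outside, world axes, zero at the start; "moment": the same for the moment, N m; "grip_width": finger opening in m; "grip_force": force on a finger pad.
Only numpy, scipy, OpenCV 4.12 (cv2) and the standard library are available. Lean on these libraries where they do the work, as an engineer would, in place of code of your own. Each camera call takes 0.05 s, during which the arm holds its last target. There are 200 camera calls.

## Working session

There is one attempt and no reset: what is moved stays moved. The work goes in short steps, Python scripts to look and compute and a tool call to move; the robot and the scene stay as the last step left them, time stands still between calls to the robot, and variables do not carry over. Pictures are saved under pics/ and viewed, at most 10 in all, crops included, and the job is handed in when it is done.

Besides the shell and the picture viewer there is one more tool, called after ">>>" as name(argument=value, ...) on one line, values as JSON. carry_out: Moves the arm, as the interface text tells. Its arguments: {"type":"object","properties":{"commands":{"type":"array","items":{"type":"array"}},"squeeze":{"type":"number"}},"required":["commands"]}

```bash
mkdir -p pics
cat > h.py <<'E'
from station import ctrl
import cv2, numpy as np
def shot(cam,name):
    c=ctrl.camera(cam); cv2.imwrite(f'pics/{name}.png',c['img']); return c
def pl(t,cam,n=3):
    try:
        for r in ctrl.place_of(t,cam)[:n]: print(t,cam,round(r['score'],2),np.round(r['at'],4))
    except Exception as e: print(t,cam,e)
E
python3 - <<'E'
from h import *
cs=[shot(c,c+'0') for c in('scene','top')]
cv2.imwrite('pics/both0.png',cv2.resize(np.vstack([c['img'] for c in cs]),None,fx=.78,fy=.78))
for c in cs: R=cv2.Rodrigues(c['rvec'])[0]; print(-R.T@np.ravel(c['tvec']), c['camera_matrix'][0,0])
for t in('handle','deck','knob','pocket0','pocket5','pocket2','pocket3','tub_floor','lid_mid','jar_mid','tally_mid'):
    for c in('scene','top'): pl(t,c)
print(ctrl.get_obs())
E
```

```text
[-0.10713312 -1.18045917  0.8980053 ] 422.6969520400012
[ 0.21889922 -0.19041773  1.43762342] 496.87162613613106
handle scene 0.88 [ 0.5069 -0.1347  0.133 ]
handle scene 0.74 [ 0.5578 -0.2432  0.1219]
handle top 0.82 [ 0.5093 -0.1367  0.1282]
handle top 0.17 [ 0.5401 -0.2605  0.0143]
deck scene 0.59 [ 0.5426 -0.2637  0.1277]
deck top 0.87 [ 0.5459 -0.2593  0.1273]
deck top 0.74 [ 0.5178 -0.2494  0.1203]
deck top 0.49 [ 0.5241 -0.1908  0.1284]
knob scene 0.41 [ 0.5628 -0.3391  0.1254]
knob top 0.58 [ 0.5667 -0.3392  0.1273]
knob top 0.16 [ 0.722  -0.175   0.0197]
pocket0 scene 0.74 [ 0.5481 -0.2798  0.1199]
pocket0 scene 0.66 [ 0.5184 -0.2498  0.1207]
pocket0 scene 0.63 [ 0.5572 -0.2397  0.1256]
pocket0 top 0.92 [ 0.5476 -0.2813  0.1208]
pocket0 top 0.77 [ 0.5196 -0.2499  0.1216]
pocket0 top 0.72 [ 0.5597 -0.2376  0.1185]
pocket5 scene 0.74 [ 0.5481 -0.2798  0.1199]
pocket5 scene 0.66 [ 0.5184 -0.2498  0.1207]
pocket5 scene 0.63 [ 0.5572 -0.2397  0.1256]
pocket5 top 0.92 [ 0.5476 -0.2813  0.1208]
pocket5 top 0.77 [ 0.5196 -0.2499  0.1216]
pocket5 top 0.72 [ 0.5597 -0.2376  0.1185]
poc
[... 1142 characters left out ...]
7  0.1232]
{'time_s': 1.2, 'qpos': array([ 1.16839639e+00,  2.99914434e-01,  1.52098990e+00, -1.85193381e-05,
        1.32069890e+00, -6.65953380e-02]), 'joint_vel': array([-2.79395113e-05, -1.16407456e-03, -1.06943623e-03,  2.88551465e-04,
       -1.31577046e-03,  5.28670731e-04]), 'tau': array([ 2.29971680e-03, -5.31662357e+01, -3.52922380e+01,  7.09259673e-02,
        2.11770233e-02, -1.55033592e-05]), 'ee_pos': array([0.18124358, 0.51927294, 0.20544194]), 'eef_rot': array([-3.14158090e+00,  1.71991585e-05,  2.80579263e+00]), 'force': array([-1.07758203, -0.59239567,  0.29441835]), 'moment': array([0.00466342, 0.02164353, 0.00593983]), 'grip_force': 0.0, 'grip_width': 0.09401230746428889}
```

View pics/both0.png

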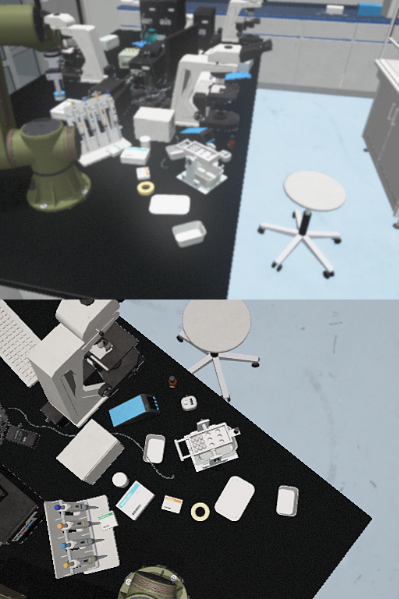

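The first pictures show the board on its stand at the top view's centre right (about pixel 270,190 at full size), with its handle at the left, knob at the right and tub beneath. Two similar empty tubs lie at (198,192) and (368,257).
Next is a close crop from both cameras.

```bash
cat >> h.py <<'E'
def proj(c,P): return cv2.projectPoints(np.array(P,float).reshape(-1,1,3),c['rvec'],c['tvec'],c['camera_matrix'],None)[0][:,0]
def tri(cs,uvs):
    Ps=[c['camera_matrix']@np.c_[cv2.Rodrigues(c['rvec'])[0],np.ravel(c['tvec'])] for c in cs]
    X=cv2.triangulatePoints(Ps[0],Ps[1],np.array(uvs[0],float).reshape(2,1),np.array(uvs[1],float).reshape(2,1))[:,0]
    return X[:3]/X[3]
def crops(cs,name,ctr=(0.54,-0.24,0.12),hw=55,s=7):
    o=[]
    for c in cs:
        u,v=proj(c,ctr)[0].round().astype(int); print('crop origin',u-hw,v-hw,'scale',s)
        o.append(cv2.resize(c['img'][v-hw:v+hw,u-hw:u+hw],None,fx=s,fy=s,interpolation=cv2.INTER_CUBIC))
    cv2.imwrite(f'pics/{name}.png',np.hstack(o))
E
python3 - <<'E'
from h import *
cs=[ctrl.camera(c) for c in('scene','top')]
crops(cs,'crop1',hw=60,s=3.3)
for t in('handle','knob','tub_floor'):
    uv=[]
    for c,n in zip(cs,('scene','top')):
        r=ctrl.outline_of(t,n)
        for q in r[:3]:
            ys,xs=np.nonzero(q['region']); print(t,n,round(q['score'],2),len(xs),xs.min(),xs.max(),ys.min(),ys.max(),xs.mean().round(1),ys.mean().round(1))
for n,c in zip('st',cs):print(n,proj(c,[[.508,-.1357,.131],[.565,-.339,.126]]))
E
```

```text
crop origin 197 138 scale 3.3
crop origin 207 119 scale 3.3
handle top 0.92 1561 224 306 159 206 269.4 179.3
knob scene 0.41 104 271 285 203 215 279.6 209.4
knob scene 0.31 846 250 285 206 240 265.6 223.2
knob top 0.75 229 264 307 164 188 288.0 173.4
tub_floor scene 0.79 858 250 285 206 240 265.8 223.5
tub_floor scene 0.77 1009 222 263 282 316 242.8 299.0
tub_floor top 0.87 796 184 210 174 209 196.9 191.1
tub_floor top 0.7 938 354 381 239 277 367.7 257.8
tub_floor top 0.55 382 255 303 165 205 282.5 193.4
s [[232.17546818 183.42940231]
 [281.44929834 208.92225397]]
t [[229.6568988  192.5753436 ]
 [302.56903211 166.72285043]]
```

View pics/crop1.png

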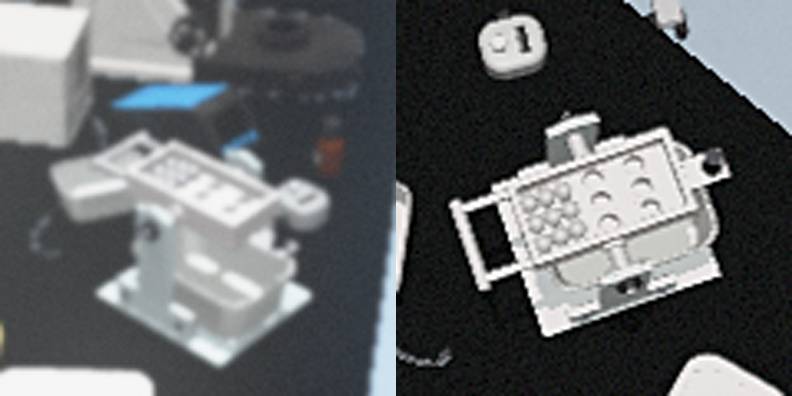

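The board is in the crops: handle bar mid at top pixel (229.4,193), knob at (303,168), and the nine balls in the channel at the handle end.

What could be mistaken for what I want:
- **Tub:** the one under the board at top (282,193), against look-alikes at (197,191) and (368,258). I choose the one under the board.
- **Handle:** only one, at (229,193).
- **Knob:** only one, the black one at (303,168).

First move is to lift and turn.

>>> carry_out(commands=[[0, [0, 0, -10], [0, 0, 0.17]], [0.3, [0, 0, -10], [0, 0, 0.17]], [0.65, [0, 0, -10], [0, 0, 0.17]], [0.65, [0, 0, -10], [0, 0, 0.17]], [0.65, [0, 0, -10], [0, 0, 0.17]], [0.65, [0, 0, -10], [0, 0, 0.17]], [0.65, [0, 0, -10], [0, 0, 0.17]], [0.65, [0, 0, -10], [0, 0, 0.17]], [0.65, [0, 0, -10], [0, 0, 0.17]], [0.65, [0, 0, -10], [0, 0, 0.17]]])

```text
time_s: 2.85
ee_pos: [0.1812, 0.5193, 0.3058]
eef_rot: [-3.142, 0.0, 1.1]
force: [0.7, 0.1, 0.3]
grip_width: 0.033
grip_force: 0.0
```

>>> carry_out(commands=[[0.65, [0, 0, 0], [0, 0, 0.17]], [0.65, [0, 0, 0], [0, 0, 0.17]], [0.65, [0, 0, 0], [0, 0, 0.17]], [0.65, [0, 0, 0], [0, 0, 0.17]], [0.65, [0, 0, 0], [0, 0, 0.152]], [0.65, [9, 48, 0], [0, 0, 0]], [0.65, [9, 48, 0], [0, 0, 0]], [0.65, [9, 48, 0], [0, 0, 0]], [0.65, [9, 48, 0], [0, 0, 0]], [0.65, [9, 48, 0], [0, 0, 0]]])

```text
time_s: 4.1
ee_pos: [0.2898, 0.2989, 0.3056]
eef_rot: [-3.141, -0.0, 0.274]
force: [0.3, 0.5, 0.2]
grip_width: 0.0331
grip_force: 0.0
```

>>> carry_out(commands=[[0.65, [9, 48, 0], [0, 0, 0]], [0.65, [9, 48, 0], [0, 0, 0]], [0.65, [9, 48, 0], [0, 0, 0]], [0.65, [9, 48, 0], [0, 0, 0]], [0.65, [9, 48, 0], [0, 0, 0]], [0.65, [9, 48, 0], [0, 0, 0]], [0.65, [9, 48, 0], [0, 0, 0]], [0.65, [9, 48, 0], [0, 0, 0]], [0.65, [9, 40, 0], [0, 0, 0]], [0.65, [9, 28, 0], [0, 0, 0]]])

```text
time_s: 5.35
ee_pos: [0.4988, -0.1121, 0.3053]
eef_rot: [-3.142, 0.0, 0.273]
force: [0.3, 0.2, 0.8]
grip_width: 0.0331
grip_force: 0.0
```

```bash
cat >> h.py <<'E'
from scipy.spatial.transform import Rotation as Ro
def delta(P,rpy):
    o=ctrl.get_obs(); R=Ro.from_euler('xyz',o['eef_rot']); T=Ro.from_euler('xyz',rpy)
    print('t',round(o['time_s'],2),'ee',o['ee_pos'].round(4),o['eef_rot'].round(3),'q',o['qpos'].round(2),'F',o['force'].round(1),'w',round(o['grip_width'],4),round(o['grip_force'],1))
    print('shift mm',(R.inv().apply(np.array(P)-o['ee_pos'])*1e3).round(1),'turn',(R.inv()*T).as_rotvec().round(3))
E
python3 - <<'E'
from h import *
cs=[ctrl.camera(c) for c in('scene','top')]
for t in('handle','knob','deck'):
    for n in('scene','top'): pl(t,n,1)
delta([.508,-.1357,.112],[np.pi,0,0.274])
E
```

```text
handle scene 0.64 [ 0.5063 -0.1313  0.1335]
handle top 0.62 [ 0.5105 -0.1363  0.1323]
knob scene 0.75 [ 0.3395 -0.3212  0.0054]
knob top 0.6 [ 0.5643 -0.3376  0.1269]
deck scene 0.98 [ 0.5408 -0.261   0.128 ]
deck top 0.92 [ 0.5432 -0.2569  0.1267]
t 5.75 ee [ 0.4981 -0.1097  0.3058] [ 3.141 -0.     0.275] q [-0.29  0.15  1.47  0.    1.52  1.01] F [ 0.4  0.9 -0. ] w 0.0324 0.0
shift mm [  2.4  27.7 193.8] turn [ 0.    -0.     0.001]
```

>>> carry_out(commands=[[0.65, [2, 13, 30], [0, 0, 0]], [0.65, [0, 13, 40], [0, 0, 0]], [0.65, [0, 0, 40], [0, 0, 0]], [0.65, [0, 0, 30], [0, 0, 0]], [0.65, [0, 0, 15], [0, 0, 0]], [0.65, [0, 0, 0], [0, 0, 0]]])

```text
time_s: 6.5
ee_pos: [0.5072, -0.1346, 0.1504]
eef_rot: [-3.141, 0.0, 0.274]
force: [0.7, -0.2, 0.7]
grip_width: 0.033
grip_force: 0.0
```

Run:
```python
from h import *
cs=[ctrl.camera(c) for c in('scene','top')]
crops(cs,'crop2',ctr=(.52,-.17,.14),hw=45,s=4.4)
delta([.508,-.135,.112],[np.pi,0,0.274])
```

```text
crop origin 196 140 scale 4.4
crop origin 197 141 scale 4.4
t 6.6 ee [ 0.5078 -0.135   0.1517] [ 3.141e+00 -1.000e-03  2.740e-01] q [-0.33  0.3   1.66 -0.    1.19  0.97] F [0.7 0.4 0.7] w 0.0327 0.0
shift mm [ 0.1  0.1 39.7] turn [ 0.001 -0.001  0.   ]
```

View pics/crop2.png

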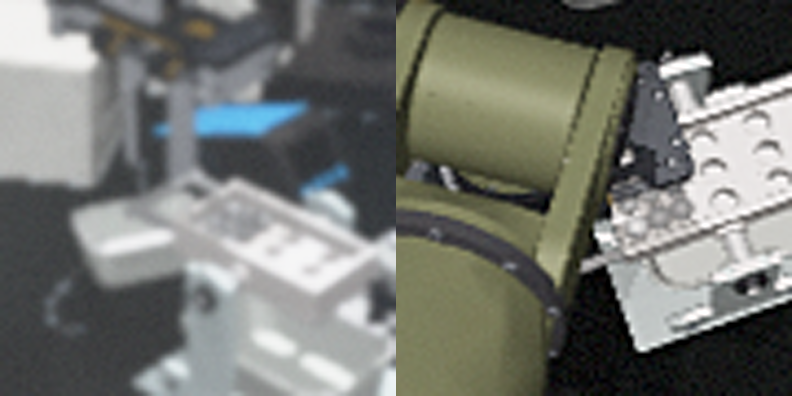

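The fingers show just above the handle bar in the scene crop, at about (133,190) and (180,185) with the bar between them. I lower gently and grip.

>>> carry_out(commands=[[0.65, [0, 0, 10], [0, 0, 0]], [0.65, [0, 0, 10], [0, 0, 0]], [0.65, [0, 0, 10], [0, 0, 0]], [0.65, [0, 0, 9], [0, 0, 0]], [0.65, [0, 0, 0], [0, 0, 0]]])

```text
time_s: 7.22
ee_pos: [0.5069, -0.1348, 0.1106]
eef_rot: [-3.141, 0.001, 0.274]
force: [-0.2, 1.0, 0.1]
grip_width: 0.0331
grip_force: 0.0
```

>>> carry_out(commands=[[0.85, [0, 0, 0], [0, 0, 0]], [1, [0, 0, 0], [0, 0, 0]], [1, [0, 0, 0], [0, 0, 0]], [1, [0, 0, 0], [0, 0, 0]]], squeeze=20)

```text
time_s: 7.72
ee_pos: [0.5072, -0.1344, 0.1116]
eef_rot: [-3.141, -0.0, 0.274]
force: [-1.3, 4.8, 2.3]
grip_width: 0.0096
grip_force: 20.0
```

>>> carry_out(commands=[[1, [0, -0.34, -4.26], [0.038, 0, 0]], [1, [0, -0.34, -4.26], [0.038, 0, 0]], [1, [0, -0.34, -4.26], [0.038, 0, 0]], [1, [0, -0.34, -4.26], [0.038, 0, 0]], [1, [0, -0.34, -4.26], [0.038, 0, 0]], [1, [0, -0.34, -4.26], [0.038, 0, 0]], [1, [0, -0.34, -4.26], [0.038, 0, 0]], [1, [0, -0.34, -4.26], [0.038, 0, 0]], [1, [0, -0.34, -4.26], [0.038, 0, 0]], [1, [0, -0.34, -4.26], [0.038, 0, 0]]])

```text
time_s: 8.98
ee_pos: [0.5082, -0.1384, 0.1543]
eef_rot: [-2.757, -0.0, 0.274]
force: [-0.9, 4.7, -1.3]
grip_width: 0.0091
grip_force: 20.0
```

>>> carry_out(commands=[[1, [0, 0, 0], [0, 0, 0]], [1, [0, 0, 0], [0, 0, 0]], [1, [0, 0, 0], [0, 0, 0]], [1, [0, 0, 0], [0, 0, 0]], [1, [0, 0, 0], [0, 0, 0]], [1, [0, 0, 0], [0, 0, 0]], [1, [0, 0, 0], [0, 0, 0]], [1, [0, 0, 0], [0, 0, 0]], [1, [0, 0, 0], [0, 0, 0]]])

```text
time_s: 10.1
ee_pos: [0.5083, -0.1386, 0.1546]
eef_rot: [-2.76, -0.001, 0.274]
force: [-3.2, 3.7, 6.2]
grip_width: 0.0093
grip_force: 20.0
```

Run:
```python
from h import *
cs=[ctrl.camera(c) for c in('scene','top')]
crops(cs,'crop3',ctr=(.54,-.22,.14),hw=45,s=4.4)
delta([.508,-.135,.112],[np.pi,0,0.274])
```

```text
crop origin 209 145 scale 4.4
crop origin 215 133 scale 4.4
t 10.2 ee [ 0.5083 -0.1386  0.1545] [-2.76e+00 -1.00e-03  2.74e-01] q [-0.48  0.44  1.5   0.28  1.47  0.75] F [-1.5  3.5  4.9] w 0.009 20.0
shift mm [ 0.6 12.5 40.8] turn [-0.382 -0.001  0.   ]
```

View pics/crop3.png

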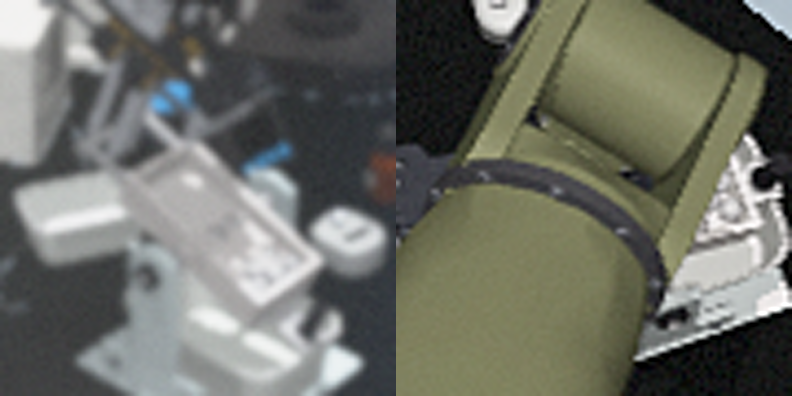

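The scene crop shows the board tipped about 0.38 rad, with the channel empty (left part) and balls at the far end around (260,260). Now I tip it back.

>>> carry_out(commands=[[1, [0, 0.5, 4.25], [-0.038, 0, 0]], [1, [0, 0.5, 4.25], [-0.038, 0, 0]], [1, [0, 0.5, 4.25], [-0.038, 0, 0]], [1, [0, 0.5, 4.25], [-0.038, 0, 0]], [1, [0, 0.5, 4.25], [-0.038, 0, 0]], [1, [0, 0.5, 4.25], [-0.038, 0, 0]], [1, [0, 0.5, 4.25], [-0.038, 0, 0]], [1, [0, 0.5, 4.25], [-0.038, 0, 0]], [1, [0, 0.5, 4.25], [-0.038, 0, 0]], [1, [0, 0.5, 4.25], [-0.038, 0, 0]]])

```text
time_s: 11.45
ee_pos: [0.5072, -0.1344, 0.1118]
eef_rot: [-3.141, -0.0, 0.274]
force: [-3.4, 6.6, 5.1]
grip_width: 0.0093
grip_force: 20.0
```

>>> carry_out(commands=[[1, [0, 0.5, 4.25], [-0.038, 0, 0]], [1, [0, 0.5, 4.25], [-0.038, 0, 0]], [1, [0, 0.5, 4.25], [-0.038, 0, 0]], [1, [0, 0.5, 4.25], [-0.038, 0, 0]], [1, [0, 0.5, 4.25], [-0.038, 0, 0]], [1, [0, 0.5, 4.25], [-0.038, 0, 0]], [1, [0, 0.5, 4.25], [-0.038, 0, 0]], [1, [0, 0.5, 4.25], [-0.038, 0, 0]], [1, [0, 0.5, 4.25], [-0.038, 0, 0]], [1, [0, 0, 0], [0, 0, 0]]])

```text
time_s: 12.7
ee_pos: [0.5099, -0.1442, 0.0739]
eef_rot: [2.801, 0.001, 0.274]
force: [-0.1, 6.9, -4.5]
grip_width: 0.0092
grip_force: 20.0
```

>>> carry_out(commands=[[1, [0, 0, 0], [0, 0, 0]], [1, [0, 0, 0], [0, 0, 0]], [1, [0, 0, 0], [0, 0, 0]], [1, [0, 0, 0], [0, 0, 0]], [1, [0, 0, 0], [0, 0, 0]], [1, [0, 0, 0], [0, 0, 0]], [1, [0, 0, 0], [0, 0, 0]], [1, [0, 0, 0], [0, 0, 0]]])

```text
time_s: 13.7
ee_pos: [0.5099, -0.1442, 0.0739]
eef_rot: [2.802, 0.0, 0.273]
force: [0.5, 8.6, -4.1]
grip_width: 0.0092
grip_force: 20.0
```

Run:
```python
from h import *
cs=[ctrl.camera(c) for c in('scene','top')]
crops(cs,'crop4',ctr=(.54,-.24,.13),hw=45,s=4.4)
delta([.508,-.135,.112],[np.pi,0,0.274])
for n in('scene','top'): pl('ball0_center',n,9); pl('pocket0',n,6)
```

```text
crop origin 212 150 scale 4.4
crop origin 222 133 scale 4.4
t 13.8 ee [ 0.5099 -0.1442  0.0739] [2.802 0.    0.273] q [-0.19  0.35  1.83 -0.41  0.84  1.36] F [ 0.6  8.3 -4.3] w 0.0094 20.0
shift mm [  0.7   3.8 -39. ] turn [ 0.34   0.001 -0.001]
pocket0 scene 0.91 [ 0.5378 -0.2457  0.1223]
pocket0 scene 0.87 [ 0.5647 -0.274   0.1378]
pocket0 scene 0.81 [ 0.5505 -0.2805  0.1323]
pocket0 scene 0.78 [ 0.5567 -0.24    0.1215]
pocket0 scene 0.78 [ 0.5275 -0.2839  0.1351]
pocket0 scene 0.65 [ 0.5179 -0.2485  0.1208]
ball0_center top 0.36 [ 0.519  -0.2425  0.1227]
pocket0 top 0.97 [ 0.5672 -0.277   0.1358]
pocket0 top 0.92 [ 0.5378 -0.2408  0.127 ]
pocket0 top 0.82 [ 0.521  -0.2497  0.1235]
pocket0 top 0.81 [ 0.5263 -0.2867  0.1358]
pocket0 top 0.74 [ 0.5484 -0.2746  0.1329]
pocket0 top 0.71 [ 0.5588 -0.2373  0.1228]
```

View pics/crop4.png

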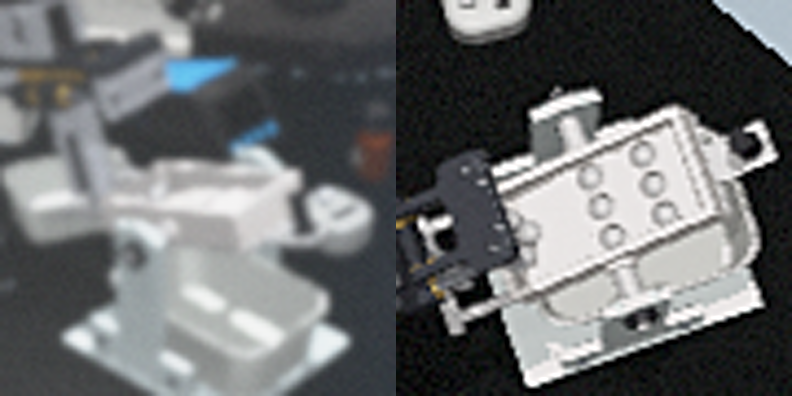

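All six pockets appear filled: round ball tops at crop (590,178), (600,207), (612,237), (643,153), (652,183) and (664,214). Spares show at the channel end. I ease the board to about -0.15, still tipped back, then release and retreat to verify.

>>> carry_out(commands=[[1, [0, -0.34, -4.26], [0.038, 0, 0]], [1, [0, -0.34, -4.26], [0.038, 0, 0]], [1, [0, -0.34, -4.26], [0.038, 0, 0]], [1, [0, -0.34, -4.26], [0.038, 0, 0]], [1, [0, -0.34, -4.26], [0.038, 0, 0]], [1, [0, 0, 0], [0, 0, 0]], [0.65, [0, 0, 0], [0, 0, 0]], [0.65, [0, 0, 0], [0, 0, 0]], [0.65, [0, 0, 0], [0, 0, 0]], [0.65, [0, 0, -5], [0, 0, 0]]])

```text
time_s: 15.25
ee_pos: [0.5077, -0.1371, 0.0994]
eef_rot: [2.99, 0.001, 0.274]
force: [0.1, 0.5, -0.3]
grip_width: 0.0331
grip_force: 0.0
```

>>> carry_out(commands=[[0.65, [0, 0, -20], [0, 0, 0]], [0.65, [0, 0, -40], [0, 0, 0]], [0.65, [0, 0, -40], [0.05, 0, 0]], [0.65, [0, 0, -40], [0.1, 0, 0]], [0.65, [-30, -30, -40], [0, 0, 0]], [0.65, [-50, -40, 0], [0, 0, -0.17]], [0.65, [-50, -40, 0], [0, 0, -0.17]], [0.65, [-50, 0, 0], [0, 0, -0.17]], [0.65, [0, 0, 0], [0, 0, -0.17]]])

```text
time_s: 16.38
ee_pos: [0.3072, -0.087, 0.2789]
eef_rot: [3.137, 0.001, 0.948]
force: [0.1, -0.5, 0.4]
grip_width: 0.0327
grip_force: 0.0
```

Run:
```python
from h import *
cs=[ctrl.camera(c) for c in('scene','top')]
crops(cs,'crop5',ctr=(.54,-.24,.13),hw=45,s=4.4)
for t in('handle','knob','deck'):
    for n in('scene','top'): pl(t,n,2)
for n in('scene','top'): pl('pocket0',n,6); pl('ball0_center',n,9)
delta([.565,-.339,.25],[np.pi,0,1.845])
```

```text
crop origin 212 150 scale 4.4
crop origin 222 133 scale 4.4
handle scene 0.93 [ 0.5041 -0.1352  0.1156]
handle top 0.72 [ 0.5173 -0.2493  0.1233]
handle top 0.63 [ 0.5068 -0.1336  0.1148]
knob scene 0.68 [ 0.5596 -0.3389  0.1425]
knob top 0.7 [ 0.5605 -0.3367  0.1433]
deck scene 0.73 [ 0.5418 -0.261   0.1324]
deck top 0.89 [ 0.544  -0.2579  0.1305]
pocket0 scene 0.94 [ 0.5579 -0.2437  0.1215]
pocket0 scene 0.91 [ 0.5195 -0.2486  0.1209]
pocket0 scene 0.91 [ 0.5482 -0.2806  0.1257]
pocket0 scene 0.86 [ 0.5375 -0.2449  0.1196]
pocket0 scene 0.82 [ 0.5282 -0.2828  0.1254]
pocket0 scene 0.79 [ 0.5655 -0.2759  0.1285]
ball0_center scene 0.52 [ 0.5443 -0.2595  0.1347]
pocket0 top 0.97 [ 0.5497 -0.2798  0.1277]
pocket0 top 0.96 [ 0.5176 -0.2507  0.1223]
pocket0 top 0.88 [ 0.5602 -0.2359  0.1213]
pocket0 top 0.86 [ 0.5701 -0.2765  0.1293]
pocket0 top 0.7 [ 0.5341 -0.2472  0.1217]
pocket0 top 0.65 [ 0.529  -0.2844  0.1274]
ball0_center top 0.35 [ 0.5244 -0.1939  0.1214]
ball0_center top 0.34 [ 0.5209 -0.2431  0.1215]
t 16.98 ee [ 0.3089 -0.0863  0.2779] [3.14e+00 1.00e-03 9.44e-01] q [-0.39 -0.3   1.95 -0.    1.49  0.24] F [-0.7 -0.  -0.7] w 0.0329 0.0
shift mm [-54.3 355.7  28.5] turn [ 0.001  0.002 -0.901]
```

View pics/crop5.png

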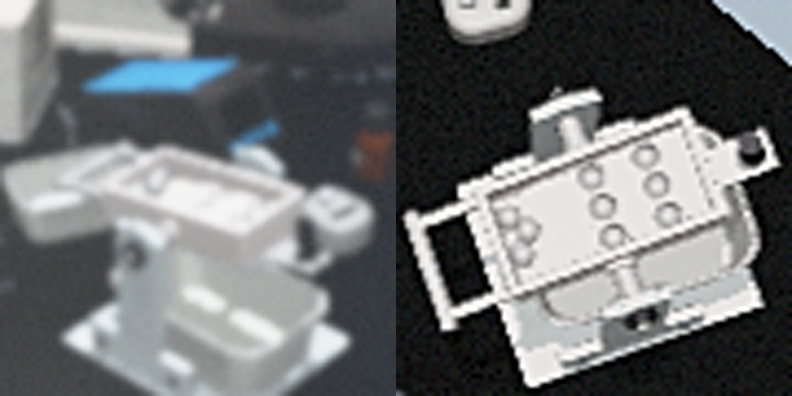

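Clear view: six ball tops fill the six pockets at crop (592,177), (602,207), (613,237), (645,155), (656,185) and (667,214). Exactly three spares sit in the channel at (508,215), (528,230) and (520,253), and the black knob is at (752,150). Next is the shutter.

>>> carry_out(commands=[[0.55, [0, 0, 0], [0, 0, -0.15]], [0.55, [0, 0, 0], [0, 0, -0.15]], [0.55, [0, 0, 0], [0, 0, -0.15]], [0.55, [0, 0, 0], [0, 0, -0.15]], [0.55, [0, 0, 0], [0, 0, -0.15]], [0.55, [0, 0, 0], [0, 0, -0.15]], [0.55, [-39, 22, 0], [0, 0, 0]], [0.55, [-39, 22, 0], [0, 0, 0]], [0.55, [-39, 22, 0], [0, 0, 0]], [0.55, [-39, 22, 0], [0, 0, 0]]])

```text
time_s: 18.23
ee_pos: [0.4367, -0.214, 0.2781]
eef_rot: [-3.141, 0.002, 1.843]
force: [0.6, 0.2, 0.7]
grip_width: 0.0423
grip_force: 0.0
```

>>> carry_out(commands=[[0.55, [-39, 22, 0], [0, 0, 0]], [0.55, [-39, 22, 0], [0, 0, 0]], [0.55, [-39, 22, 0], [0, -0.075, 0]], [0.55, [-39, 22, 0], [0, -0.075, 0]], [0.55, [0, 0, 0], [0, 0, 0]], [0.55, [0, 0, 0], [0, 0, 0]]])

```text
time_s: 18.98
ee_pos: [0.562, -0.3387, 0.2812]
eef_rot: [-3.141, 0.151, 1.844]
force: [-0.0, 0.3, -0.3]
grip_width: 0.0422
grip_force: 0.0
```

Run:
```python
from h import *
T=Ro.from_euler('xyz',[np.pi,0,1.845])*Ro.from_rotvec([0,-.15,0])
print(T.as_matrix().round(3))
delta([.5625,-.3392,.130],T.as_euler('xyz'))
```

```text
[[-0.268  0.963  0.04 ]
 [ 0.952  0.271 -0.144]
 [-0.149  0.    -0.989]]
t 18.98 ee [ 0.562  -0.3387  0.2812] [-3.141  0.151  1.844] q [-0.56  0.44  1.17 -0.1   1.43 -0.82] F [-0.   0.3 -0.3] w 0.0422 0.0
shift mm [ 22.1   0.4 149.6] turn [-0.001  0.001 -0.001]
```

>>> carry_out(commands=[[0.55, [22, 0, 30], [0, 0, 0]], [0.55, [0, 0, 35], [0, 0, 0]], [0.55, [0, 0, 30], [0, 0, 0]], [0.55, [0, 0, 15], [0, 0, 0]], [0.55, [0, 0, 0], [0, 0, 0]]])

```text
time_s: 19.6
ee_pos: [0.5606, -0.3341, 0.1694]
eef_rot: [-3.141, 0.151, 1.844]
force: [0.1, -0.5, 0.4]
grip_width: 0.0424
grip_force: 0.0
```

Run:
```python
from h import *
cs=[ctrl.camera(c) for c in('scene','top')]
crops(cs,'crop6',ctr=(.56,-.32,.15),hw=40,s=4.9)
delta([.5625,-.3392,.130],[3.1416,.151,1.844])
```

```text
crop origin 237 160 scale 4.9
crop origin 256 127 scale 4.9
t 19.7 ee [ 0.5613 -0.3344  0.171 ] [3.14  0.153 1.844] q [-0.55  0.49  1.34 -0.11  1.2  -0.79] F [-0.1 -0.3  0.4] w 0.0419 0.0
shift mm [ 1.3 -0.2 41.3] turn [ 0.001  0.002 -0.   ]
```

View pics/crop6.png

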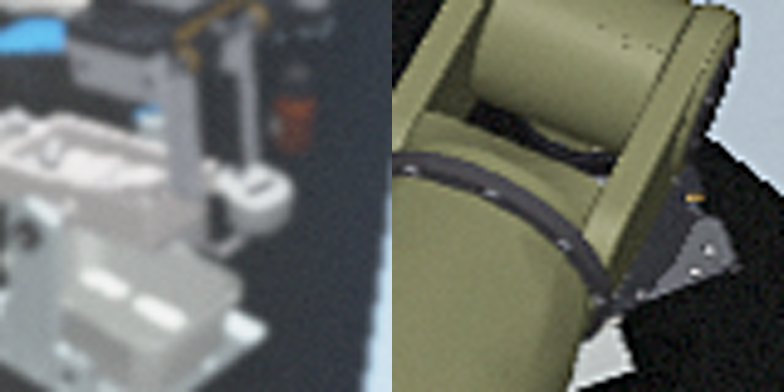

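In the scene crop the finger tips sit at (182,190) and (250,165), straddling a line straight above the knob at about (217,218). I lower, grip and draw.

>>> carry_out(commands=[[0.55, [1, 0, 12], [0, 0, 0]], [0.55, [0, 0, 12], [0, 0, 0]], [0.55, [0, 0, 10], [0, 0, 0]], [0.55, [0, 0, 7], [0, 0, 0]], [0.55, [0, 0, 0], [0, 0, 0]]])

```text
time_s: 20.32
ee_pos: [0.5623, -0.3393, 0.1282]
eef_rot: [-3.141, 0.151, 1.844]
force: [0.1, 0.1, 0.5]
grip_width: 0.0423
grip_force: 0.0
```

>>> carry_out(commands=[[0.75, [0, 0, 0], [0, 0, 0]], [0.9, [0, 0, 0], [0, 0, 0]], [1, [0, 0, 0], [0, 0, 0]], [1, [0, 0, 0], [0, 0, 0]]], squeeze=20)

```text
time_s: 20.82
ee_pos: [0.5637, -0.339, 0.1294]
eef_rot: [3.139, 0.153, 1.844]
force: [8.3, 0.6, -0.5]
grip_width: 0.0159
grip_force: 20.3
```

>>> carry_out(commands=[[1, [0, 0, 0], [0, 0, 0]], [1, [0, 0, 0], [0, 0, 0]]])

```text
time_s: 21.08
ee_pos: [0.5637, -0.339, 0.1294]
eef_rot: [3.139, 0.153, 1.844]
force: [7.8, 0.0, -0.8]
grip_width: 0.0158
grip_force: 20.3
```

>>> carry_out(commands=[[1, [0, 1, 0], [0, 0, 0]], [1, [0, 0.5, 0], [0, 0, 0]], [1, [0, 0, 0], [0, 0, 0]]])

```text
time_s: 21.45
ee_pos: [0.564, -0.339, 0.1292]
eef_rot: [3.141, 0.152, 1.844]
force: [1.4, -0.4, 3.2]
grip_width: 0.0165
grip_force: 20.6
```

>>> carry_out(commands=[[1, [-2, 0, 0], [0, 0, 0]], [1, [-3, 0, 0], [0, 0, 0]], [1, [-3, 0, 0], [0, 0, 0]], [1, [-3, 0, 0], [0, 0, 0]], [1, [-3, 0, 0], [0, 0, 0]], [1, [-3, 0, 0], [0, 0, 0]], [1, [-1, 0, 0], [0, 0, 0]]])

```text
time_s: 22.32
ee_pos: [0.5687, -0.3562, 0.1315]
eef_rot: [-3.142, 0.152, 1.844]
force: [-0.4, 1.9, 2.0]
grip_width: 0.0163
grip_force: 20.6
```

>>> carry_out(commands=[[1, [-1, 0, 0], [0, 0, 0]], [1, [-0.5, 0, 0], [0, 0, 0]], [1, [0, 0, 0], [0, 0, 0]], [1, [0, 0, 0], [0, 0, 0]]])

```text
time_s: 22.82
ee_pos: [0.5688, -0.3564, 0.1311]
eef_rot: [-3.141, 0.15, 1.844]
force: [-2.4, 8.5, 2.3]
grip_width: 0.016
grip_force: 21.0
```

Run:
```python
from h import *
delta([.5625,-.3392,.130],[3.1416,.151,1.844])
cs=[ctrl.camera(c) for c in('scene','top')]
for t in('knob','handle'):
    for n in('scene','top'): pl(t,n,1)
```

```text
t 22.82 ee [ 0.5688 -0.3564  0.1311] [-3.141  0.15   1.844] q [-0.57  0.57  1.32 -0.11  1.14 -0.81] F [-2.4  8.5  2.3] w 0.016 21.0
shift mm [18.3 -1.4 -1.6] turn [-0.001 -0.001  0.   ]
knob scene 0.67 [ 0.565  -0.3536  0.1447]
handle scene 0.75 [ 0.509  -0.1355  0.1148]
handle top 0.7 [ 0.5078 -0.1337  0.1141]
```

The pull force rose to 8.5 N after 18 mm of travel, so the shutter is at its stop. I release, retreat and check.

>>> carry_out(commands=[[0.55, [0, 0, 0], [0, 0, 0]], [0.55, [0, 0, 0], [0, 0, 0]], [0.55, [0, 0, 0], [0, 0, 0]], [0.55, [0, 0, -15], [0, 0, 0]], [0.55, [0, 0, -30], [0, 0, 0]], [0.55, [0, 0, -50], [0, 0, 0]], [0.55, [0, 0, -50], [0, 0, 0]], [0.55, [30, -40, 0], [0, 0, 0]], [0.55, [40, -40, 0], [0, 0, 0]], [0.55, [40, -40, 0], [0, 0, 0]]])

```text
time_s: 24.38
ee_pos: [0.4167, -0.2631, 0.2592]
eef_rot: [3.141, 0.153, 1.844]
force: [1.2, -0.3, 0.1]
grip_width: 0.0422
grip_force: 0.0
```

>>> carry_out(commands=[[0.55, [40, -40, 0], [0, 0, 0]], [0.55, [40, -40, 0], [0, 0, 0]], [0.55, [40, -30, 0], [0, 0, 0]], [0.55, [40, 0, 0], [0, 0, 0]], [0.55, [0, 0, 0], [0, 0, 0]]])

```text
time_s: 25.0
ee_pos: [0.2693, -0.1403, 0.2352]
eef_rot: [3.139, 0.154, 1.845]
force: [-0.5, -0.7, 0.3]
grip_width: 0.0422
grip_force: 0.0
```

Run:
```python
from h import *
cs=[ctrl.camera(c) for c in('scene','top')]
crops(cs,'crop7',ctr=(.54,-.25,.1),hw=45,s=4.4)
for t in('knob','handle','lid_mid','jar_mid','tally_mid','tub_floor'): pl(t,'top',3)
for n in('scene','top'): pl('ball0_center',n,9)
```

```text
crop origin 214 159 scale 4.4
crop origin 226 135 scale 4.4
knob top 0.59 [ 0.569  -0.3565  0.1426]
handle top 0.86 [ 0.5108 -0.1365  0.1168]
handle top 0.42 [ 0.5255 -0.1938  0.1225]
lid_mid top 0.61 [ 0.3426 -0.3241  0.0008]
lid_mid top 0.39 [ 0.567  -0.2743  0.1302]
jar_mid top 0.78 [0.4352 0.0864 0.0318]
jar_mid top 0.53 [ 0.722  -0.1786  0.0196]
jar_mid top 0.27 [ 0.51   -0.1362  0.114 ]
tally_mid top 0.62 [ 0.7218 -0.1766  0.0171]
tub_floor top 0.96 [ 0.5398 -0.2637  0.0124]
tub_floor top 0.73 [ 0.3125 -0.5077  0.0028]
tub_floor top 0.55 [ 0.5406 -0.0409  0.0083]
```

View pics/crop7.png

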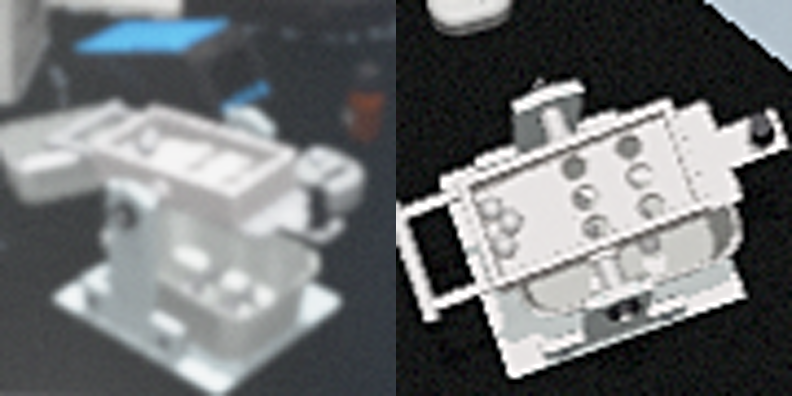

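The six bores now look open, with balls in the tub in the scene view at about (208,278) and (240,290). Three spares remain at (492,210), (510,222) and (500,245). I take one close-up to be sure no ball hangs in a bore.

Run:
```python
from h import *
cs=[ctrl.camera(c) for c in('scene','top')]
a=cv2.imread('pics/crop5.png')[:,396:]; im=[]
im.append(cv2.resize(a[100:300,150:350],(390,390)))
im.append(cv2.resize(cs[1]['img'][155:200,256:301],(390,390),interpolation=cv2.INTER_CUBIC))
top=np.hstack(im); s=cv2.resize(cs[0]['img'][205:240,240:310],(780,200)[:1]+(205,),interpolation=cv2.INTER_CUBIC)
s=cv2.convertScaleAbs(s,alpha=1.3,beta=-60); cv2.imwrite('pics/crop8.png',np.vstack([top,s]))
```

```text
(no output)
```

View pics/crop8.png

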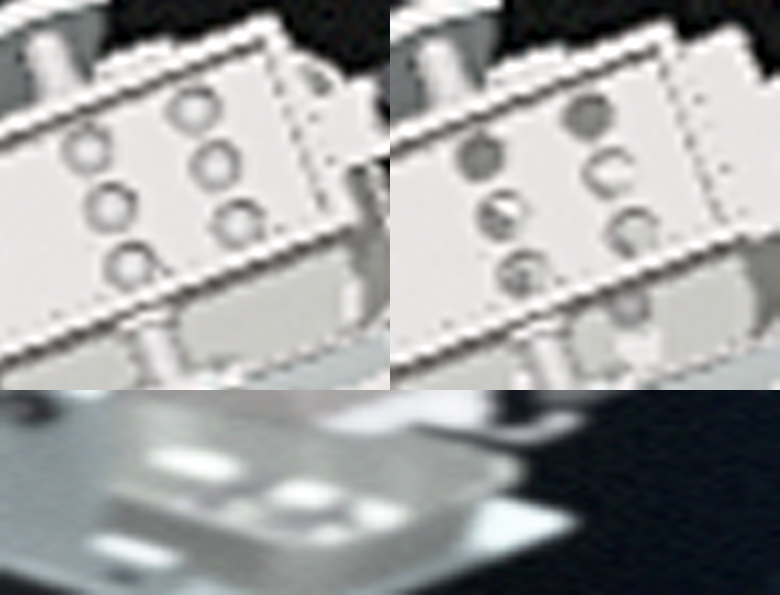

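All six bores are see-through now, unlike the closed rings in the earlier picture on the left. Balls lie in the tub, and one shows at (630,305).

```bash
python3 -c "
from station import ctrl
print(ctrl.hand_in())"
```

```text
the job is handed in; nothing more can be done
None
```

I handed the job in at about 25 s: six balls dropped into the tub, three spares stayed in the channel, the shutter was drawn to its stop, and the jar, tally counter and lid still read at their starting places; the result of the judging was not shown.

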